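# Unload the tube rotator into the colour-coded rack

### The arm

A 6-joint arm with a two-finger parallel gripper is mounted at the origin on a cart in front of the work surface, level with it; the furniture and walls round the work are solid. World frame = base frame: x ahead of the robot, y to its left, z up, the work surface at z = 0. Lengths are in m, angles in rad, forces in N, time in s.
With the tool pointing down it reaches from about 0.35 to 0.775 m from the base axis. Payload 5.5 kg.
Tool frame: the origin (TCP) lies at the very end of the fingers, on their centre line; the grasp point (between the pads) lies 19 mm behind it; z points along the fingers, y is the line along which they close (so a half turn about z gives the same grasp; the last joint's range is limited). The gripper opens to 85 mm and grips with 20 to 120 N. Pads are 22 mm wide; open, the fingers measure 114 mm over their backs; the gripper's body (76 mm by 85 mm) begins 54 mm behind the grasp point. The pads swing forward as they close: fully open they stand 13 mm farther back than shut.
Start: joints at [0.977, 0.313, 0.046, 1.304, 0, 1.431], TCP at [0.252, 0.517, 0.231] pointing down, gripper open.
Joint ranges: [-2.76, 2.76], [-0.86, 1.69], [-1.03, 1.26], [-2.2, 2.34], [-1.47, 1.5], [-3.14, 3.14]. Speed limits (rad/s): [2.57, 2.57, 3.14, 3.14, 3.14, 3.14].

### API

Orientations are given as a unit quaternion [w, x, y, z].
In Python, from workcell import get_state, read_camera, calibration, hand_in gives the robot as it stands.
- The arm moves only by the tool drive_tool, never from a script. Its argument "deltas" is a list that holds one entry, the list of rows, each a list of 7 numbers: the closure in counts, from 0 (fully open) to 255 (shut), then the shift along the tool's x, y, z in m, then the turn, a rotation vector about the tool's x, y, z in degrees. A call has 1 to 12 rows; each row is the pose to reach, as a shift and turn from the pose commanded when the call began, along the tool's axes at that moment; what a row does not reach only later rows make up. A row lasts 1/8 s, in which the tool goes at most 62.5 mm and 10.7 degrees, less where a joint would pass 70% of its speed; a pose out of reach is approached as far as the arm can. A call with a gripper value outside its range is refused whole. The fingers move at their own pace and stop on an object; "newtons" is the grip in N (left out, the last holds). Time passes only in rows, so rows that repeat a pose let the fingers close. It gives the time, the measured TCP pose, the force, the opening and the grip force at its end, in the units of the state.
- get_state(): the state, without advancing time (a new reading comes with each control period).
- read_camera(name): name is "side" or "top"; returns (picture, depth): 420x560x3 uint8, red, green, blue; 420x560 float32, m along the optical axis (not along the pixel's ray), 0 where there is no reading.
- calibration(name): a dict with "mtx" (3x3 intrinsics, pixels), "world_from_camera" (4x4, takes a point from camera to world coordinates). Camera axes: x right, y up, looking along -z (the intrinsics and any distortion apply to the point x, -y, -z); pixel columns grow to the right and rows downward; lengths in m; the calibration is good to about 2 mm. A picture is of the moment at which its call begins. calibration takes no time and is no camera call.
- hand_in(): hands the job in; it is judged then, once.
The state is a dict: "clock": time; "joint_pos": joint angles; "qvel": joint speeds; "tau": joint torques, N m; "tcp_pos": TCP position; "orientation": TCP orientation; "wrist_force": force on the tool from outside, world axes, zero at the start; "ft_torque": the same for the moment, N m; "finger_gap": finger opening in m; "grip_force": force on a finger pad.
Only numpy, scipy, OpenCV 4.12 (cv2) and the standard library are available. Lean on these libraries where they do the work, as an engineer would, in place of code of your own. Each camera call takes 0.05 s, during which the arm holds its last target. There are 200 camera calls.

### The job

The mixing run is over: take the four capped tubes off the rotator and stand each one in the rack, in the cup of the same colour as its cap. Pull every tube sideways out of its spring clip, towards the open side (not up through the clip), keep it upright, and lower it to the floor of its cup rather than dropping it in. Leave the bottle, timer and marker where they are.

Things in the scene. Friction and masses are not known exactly. Their poses are not given: they have to be found in the camera images.
- tube_red_centre (a point): centre (half-way up, on the axis) of the self-standing 50 ml tube with the red screw cap: 108 mm tall, clear body 28 mm in diameter, cap 34 mm in diameter on the top 14 mm (40 to 54 mm above this point), flat foot 54 mm below this point, about 40 g; local z is its axis, up to the cap; its yaw means nothing
- tube_blue_centre (a point): centre (half-way up, on the axis) of the self-standing 50 ml tube with the blue screw cap: 108 mm tall, clear body 28 mm in diameter, cap 34 mm in diameter on the top 14 mm (40 to 54 mm above this point), flat foot 54 mm below this point, about 40 g; local z is its axis, up to the cap; its yaw means nothing
- tube_green_centre (a point): centre (half-way up, on the axis) of the self-standing 50 ml tube with the green screw cap: 108 mm tall, clear body 28 mm in diameter, cap 34 mm in diameter on the top 14 mm (40 to 54 mm above this point), flat foot 54 mm below this point, about 40 g; local z is its axis, up to the cap; its yaw means nothing
- tube_yellow_centre (a point): centre (half-way up, on the axis) of the self-standing 50 ml tube with the yellow screw cap: 108 mm tall, clear body 28 mm in diameter, cap 34 mm in diameter on the top 14 mm (40 to 54 mm above this point), flat foot 54 mm below this point, about 40 g; local z is its axis, up to the cap; its yaw means nothing
- cup_red_floor (a point): centre of the inner floor of the red cup (square block 58 x 58 x 44 mm with a round well), one of four fixed 60 mm apart in a row along this frame's y on an aluminium rack, in any order: well 34 mm in diameter, flaring to 47 mm at the rim 38 mm above this floor; floor 14 mm above the bench; z is up. A tube standing in it has its centre 54 mm above this point
- cup_blue_floor (a point): centre of the inner floor of the blue cup (square block 58 x 58 x 44 mm with a round well), one of four fixed 60 mm apart in a row along this frame's y on an aluminium rack, in any order: well 34 mm in diameter, flaring to 47 mm at the rim 38 mm above this floor; floor 14 mm above the bench; z is up. A tube standing in it has its centre 54 mm above this point
- cup_green_floor (a point): centre of the inner floor of the green cup (square block 58 x 58 x 44 mm with a round well), one of four fixed 60 mm apart in a row along this frame's y on an aluminium rack, in any order: well 34 mm in diameter, flaring to 47 mm at the rim 38 mm above this floor; floor 14 mm above the bench; z is up. A tube standing in it has its centre 54 mm above this point
- cup_yellow_floor (a point): centre of the inner floor of the yellow cup (square block 58 x 58 x 44 mm with a round well), one of four fixed 60 mm apart in a row along this frame's y on an aluminium rack, in any order: well 34 mm in diameter, flaring to 47 mm at the rim 38 mm above this floor; floor 14 mm above the bench; z is up. A tube standing in it has its centre 54 mm above this point
- rotator: white tube rotator, fixed; origin on the bench below the row's middle, z up. Tubes at local x 0, y -90, -30, 30, 90 mm, feet on a ledge 34 mm up, each in a black C clip (82-96 mm up) open to local -x: pulled that way it resists (up to 12 N), snaps out after 12 mm, is clear of clip and ledge at 35 mm. Rail behind, 100 mm up, x 28-42; motor box y 132-216, 122 mm tall; bearing y -127, 104 mm tall
- reagent: bystander: glass bottle with blue cap, 56 mm in diameter, 110 mm tall, behind the work; origin at the centre of its underside
- timer_1: bystander: small white timer, 66 x 62 x 22 mm, behind the work; origin at the centre of its underside
- marker: bystander: black-and-white marker pen, 135 mm long, 16 mm thick, lying between rotator and rack; origin at the centre of its underside
There are look-alikes about, which are no part of the job. There is more than one size of the part that bears tube_green_centre; the job needs the smallest.

How it is judged:
By the outcome, as a careful person would: the job done as asked, in the order asked, and still so for the second after the job is handed in, with the robot touching nothing.
It also fails if it takes over 122 s, if anything falls off the work surface, if the arm or the gripper's body presses on something with over 40 N, if the wrist force passes 120 N, or if a joint passes its speed limit or range.

## Working session

There is one attempt and no reset: what is moved stays moved. The work goes in short steps, Python scripts to look and compute and a tool call to move; the robot and the scene stay as the last step left them, time stands still between calls to the robot, and variables do not carry over. Pictures are saved under pics/ and viewed, at most 14 in all, crops included, and the job is handed in when it is done.

Besides the shell and the picture viewer there is one more tool, called after "Request:" as a command line: name --argument value ..., lists and objects as JSON in quotes. drive_tool: Moves the arm, as the interface text tells. Its arguments: {"type":"object","properties":{"deltas":{"type":"array","items":{"type":"array","items":{"type":"array","items":{"type":"number"}}}},"newtons":{"type":"number"}},"required":["deltas"]}

```bash
mkdir -p pics; cat > h.py <<'E'
import numpy as np, cv2
from workcell import *
def snap(n,f):
    p,d=read_camera(n); cv2.imwrite(f'pics/{f}.png',cv2.cvtColor(p,cv2.COLOR_RGB2BGR)); np.savez(f'pics/{f}.npz',p=p,d=d); return p,d
def cloud(n,d):
    c=calibration(n); K=np.array(c['mtx']); T=np.array(c['world_from_camera'])
    v,u=np.indices(d.shape)
    P=np.stack([(u-K[0,2])/K[0,0]*d,-(v-K[1,2])/K[1,1]*d,-d],-1)
    return P@T[:3,:3].T+T[:3,3]
E
python3 - <<'E'
from h import *
for n in('top','side'):
    snap(n,n+'0'); print(calibration(n))
s=get_state();print(s)
E
```

```text
{'mtx': array([[496.47529261,   0.        , 270.90174685],
       [  0.        , 496.47529261, 206.68134478],
       [  0.        ,   0.        ,   1.        ]]), 'world_from_camera': array([[ 0.02721709,  0.99642992, -0.07991647,  0.46864661],
       [-0.99958085,  0.02791776,  0.00766306,  0.00366577],
       [ 0.00986679,  0.0796744 ,  0.99677211,  1.25553917],
       [ 0.        ,  0.        ,  0.        ,  1.        ]])}
{'mtx': array([[414.49668054,   0.        , 274.11954702],
       [  0.        , 414.49668054, 212.2656887 ],
       [  0.        ,   0.        ,   1.        ]]), 'world_from_camera': array([[ 0.968902  ,  0.14049979, -0.20368781,  0.39210307],
       [-0.24732458,  0.57553143, -0.77948325, -0.73629906],
       [ 0.0077115 ,  0.80561988,  0.5923826 ,  0.63737   ],
       [ 0.        ,  0.        ,  0.        ,  1.        ]])}
{'clock': 0.1, 'joint_pos': array([9.77397011e-01, 3.13934785e-01, 4.50771329e-02, 1.30358738e+00,
       8.70312858e-06, 1.43123330e+00]), 'qvel': array([ 0.00047903, -0.00137677,  0.00223859,  0.00204604, -0.00022263,
        0.00186791]), 'tau': array([ 2.61488596e-03, -4.81724524e+01,  2.99244297e+01,  1.27030021e-02,
       -1.35779887e-04, -7.13948793e-06]), 'tcp_pos': array([0.25181883, 0.51641763, 0.23048632]), 'orientation': array([-2.99455526e-04,  2.24975675e-01,  9.74364032e-01, -7.68052943e-04]), 'wrist_force': array([ 0.22324238,  0.37239962, -0.33153804]), 'ft_torque': array([ 0.01337638, -0.05756273,  0.07345316]), 'grip_force': 0.0, 'finger_gap': 0.08544910001344466}
```

View pics/top0.png

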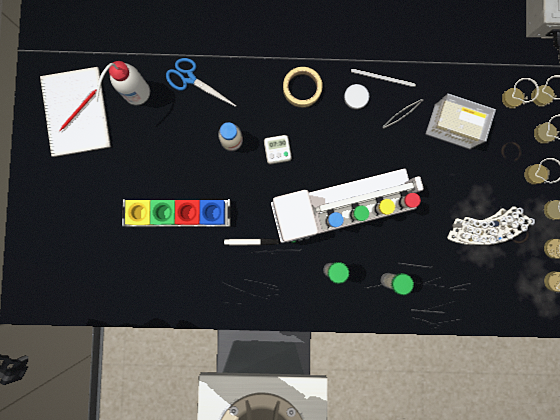

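View pics/side0.png

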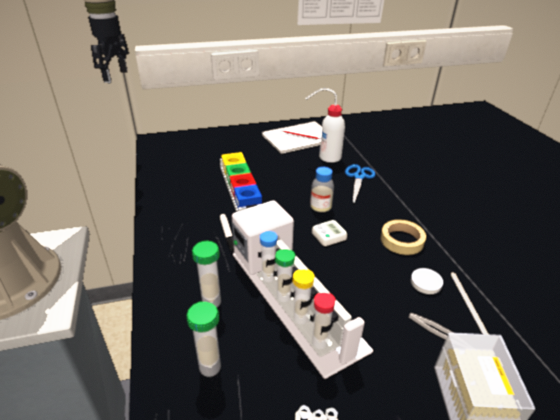

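Top view: the cups run yellow (138,212), green (162,212), red (187,212), blue (212,212). The tubes in the rotator are blue (336,219), green (361,213), yellow (387,206) and red (412,200). Two loose green-capped look-alikes stand at (339,272) and (403,283), and the marker is at (245,241). The side view shows the same layout. Next I'll measure these.

```bash
cat >> h.py <<'E'
def capc(P,p,u,v,zlo,zhi,r=22):
    vv,uu=np.indices(p.shape[:2])
    h=cv2.cvtColor(p,cv2.COLOR_RGB2HSV); h0=int(h[v,u,0])
    dh=np.abs((h[...,0].astype(int)-h0+90)%180-90)
    m=(dh<9)&(h[...,1]>100)&(P[...,2]>zlo)&(P[...,2]<zhi)&(np.hypot(uu-u,vv-v)<r)
    q=P[m]; (c,rr)=cv2.minEnclosingCircle(q[:,:2].astype(np.float32))
    lo,hi=np.percentile(q,2,0),np.percentile(q,98,0)
    return m.sum(),np.round(np.median(q[:,2]),4),np.round(c,4),round(rr,4),np.round((lo+hi)[:2]/2,4),np.round(hi-lo,3)
E
python3 - <<'E'
from h import *
z=np.load('pics/top0.npz');p,d=z['p'],z['d'];P=cloud('top',d)
for n,u,v in(('blue',336,219),('green',361,213),('yellow',387,206),('red',412,200),('dec1',339,272),('dec2',403,283)):
    print(n,P[v,u],*capc(P,p,u,v,.12,.2))
for n,u,v in(('Y',127,203),('G',152,203),('R',177,203),('B',202,203)):
    print(n,*capc(P,p,u,v,.035,.07,40), P[212,u+11])
# top at rotator / marker / others
for n,u,v in(('motor',293,217),('bear',418,184),('rail',360,190),('rail',330,199),('marker',245,241),('bench',245,280),('timer',278,149),('bottle',230,130)): print(n,np.round(P[v,u],4))
z=np.load('pics/side0.npz');ps,ds=z['p'],z['d'];Q=cloud('side',ds)
for n,u,v in(('blue',269,239),('green',286,257),('yellow',303,279),('red',324,301),('dec1',206,250),('dec2',203,313)):
    print('side',n,*capc(Q,ps,u,v,.12,.2))
b=np.concatenate([cv2.resize(p[180:310,250:440],None,fx=3,fy=3,interpolation=2)])[...,::-1]
cv2.imwrite('pics/c1.png',b)
E
```

```text
blue [ 0.53417723 -0.15181661  0.14318154] 174 0.1401 [ 0.534  -0.1504] 0.0169 [ 0.5343 -0.1511] [0.031 0.029 0.008]
green [ 0.54919524 -0.20773092  0.14397615] 182 0.1404 [ 0.5506 -0.2088] 0.0174 [ 0.5496 -0.2085] [0.031 0.031 0.009]
yellow [ 0.56709146 -0.26743754  0.13870134] 190 0.1407 [ 0.5668 -0.266 ] 0.018 [ 0.5668 -0.2654] [0.032 0.03  0.011]
red [ 0.58221384 -0.3237588   0.13977403] 185 0.1401 [ 0.5831 -0.3228] 0.0174 [ 0.583  -0.3234] [0.03  0.031 0.011]
dec1 [ 0.41602025 -0.1609858   0.1397956 ] 337 0.1402 [ 0.4151 -0.1591] 0.0235 [ 0.416  -0.1585] [0.04  0.04  0.012]
dec2 [ 0.39576849 -0.30314711  0.14449976] 349 0.14 [ 0.3939 -0.3027] 0.0241 [ 0.3941 -0.3019] [0.042 0.041 0.014]
Y 471 0.0494 [0.5445 0.3192] 0.0401 [0.5436 0.3194] [0.058 0.058 0.016] [0.54557342 0.32601403 0.01357402]
G 444 0.0498 [0.5459 0.2589] 0.0391 [0.5454 0.2586] [0.058 0.056 0.016] [0.5471186  0.26300057 0.01666179]
R 424 0.05 [0.5479 0.1991] 0.04 [0.5478 0.1991] [0.056 0.056 0.013] [0.54895774 0.20097479 0.01510192]
B 423 0.0502 [0.5497 0.1388] 0.0397 [0.5494 0.1386] [0.056 0.056 0.013] [0.550779   0.13869062 0.01390486]
motor [ 0.5375 -0.0564  0.1185]
bear [ 0.6234 -0.347   0.1079]
rail [ 0.6169 -0.2297  0.0115]
rail [ 0.5919 -0.1542  0.012 ]
marker [0.4805 0.0562 0.0166]
bench [ 0.3832  0.0539 -0.0009]
timer [ 0.7145 -0.0198  0.0172]
bottle [0.7382 0.0956 0.1087]
side blue 225 0.1412 [ 0.5339 -0.1552] 0.017 [ 0.5327 -0.1566] [0.03  0.03  0.012]
side green 276 0.1416 [ 0.5494 -0.2134] 0.0178 [ 0.5484 -0.2149] [0.031 0.03  0.014]
side yellow 326 0.1416 [ 0.5662 -0.2708] 0.0182 [ 0.5651 -0.2718] [0.032 0.031 0.013]
side red 363 0.141 [ 0.5818 -0.328 ] 0.0174 [ 0.5814 -0.3287] [0.03  0.031 0.014]
side dec1 491 0.141 [ 0.4147 -0.1631] 0.0242 [ 0.4147 -0.1648] [0.043 0.041 0.017]
side dec2 748 0.1412 [ 0.3934 -0.3076] 0.0242 [ 0.3931 -0.3084] [0.043 0.042 0.016]
```

```bash
python3 - <<'E'
from h import *
z=np.load('pics/side0.npz');ps,ds=z['p'],z['d'];Q=cloud('side',ds)
for n,u,v in(('Y',232,156),('G',236,166),('R',240,177),('B',247,191)):
    print('side',n,ps[v,u],*capc(Q,ps,u,v,.035,.07,30))
E
```

```text
side Y [254 242  28] 217 0.051 [0.5415 0.2861] 0.0653 [0.5436 0.2866] [0.058 0.115 0.017]
side G [ 45 193  84] 170 0.0506 [0.5475 0.2588] 0.0387 [0.5453 0.2571] [0.057 0.046 0.017]
side R [240  29  24] 234 0.0507 [0.5482 0.1974] 0.0394 [0.5468 0.197 ] [0.058 0.053 0.018]
side B [ 23  63 154] 391 0.0489 [0.5494 0.1339] 0.0398 [0.5491 0.1329] [0.058 0.057 0.018]
```

View pics/c1.png

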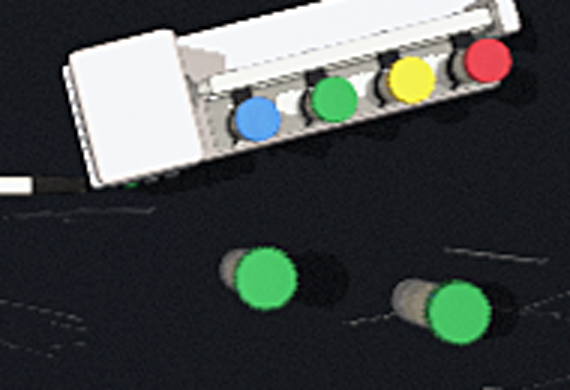

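The crop confirms that all four tubes sit in clips open to the front, with the rail behind them. The look-alikes stand well in front. I'll work out the first move.

```bash
cat >> h.py <<'E'
from scipy.spatial.transform import Rotation as Ro
YAW=np.deg2rad(15.7); c,s=np.cos(YAW),np.sin(YAW)
R=np.array([[-s,c,0],[c,s,0],[0,0,-1.]]).T  # columns tool x,y,z
TUBE=dict(B=(.534,-.153),G=(.5498,-.211),Y=(.5665,-.268),R=(.582,-.3255))
CUP=dict(B=(.5495,.1365),R=(.5478,.198),G=(.5458,.258),Y=(.544,.318))
def to(p):
    s=get_state(); w,x,y,z=s['orientation']; R0=Ro.from_quat([x,y,z,w])
    d=R0.inv().apply(np.array(p)-s['tcp_pos']); t=(R0.inv()*Ro.from_matrix(R)).as_rotvec(degrees=True)
    print('shift',np.round(d,4),'turn',np.round(t,2))
E
python3 - <<'E'
from h import *
to((.534,-.153,.24))
for k in TUBE:
    a,b=np.array(TUBE[k]),np.array(CUP[k]); L=R[:2,:2].T
    print(k,'local',np.round(L@(a-[.558,-.2394]),4),'cup-tube in tool xy',np.round(L@(b-a),4))
E
```

```text
shift [-0.5471 -0.478  -0.0089] turn [-9.00e-02  3.00e-02  4.83e+01]
B local [0.0897 0.0003] cup-tube in tool xy [0.2745 0.0933]
G local [ 0.0296 -0.0002] cup-tube in tool xy [0.4526 0.1231]
Y local [-0.0298  0.0004] cup-tube in tool xy [0.5702 0.1369]
R local [-0.0894 -0.0002] cup-tube in tool xy [0.5132 0.1087]
```

Request:
drive_tool --deltas '[[[0,-0.547,-0.478,-0.009,0,0,48.3],[0,-0.547,-0.478,-0.009,0,0,48.3],[0,-0.547,-0.478,-0.009,0,0,48.3],[0,-0.547,-0.478,-0.009,0,0,48.3],[0,-0.547,-0.478,-0.009,0,0,48.3],[0,-0.547,-0.478,-0.009,0,0,48.3],[0,-0.547,-0.478,-0.009,0,0,48.3],[0,-0.547,-0.478,-0.009,0,0,48.3],[0,-0.547,-0.478,-0.009,0,0,48.3],[0,-0.547,-0.478,-0.009,0,0,48.3],[0,-0.547,-0.478,-0.009,0,0,48.3],[0,-0.547,-0.478,-0.009,0,0,48.3]]]'

```text
clock: 1.6
tcp_pos: [0.5347, -0.1555, 0.2396]
orientation: [-0.0, 0.605, 0.796, -0.0]
wrist_force: [0.8, 0.2, -1.2]
finger_gap: 0.0852
grip_force: 0.0
```

Request:
drive_tool --deltas '[[[0,0,0,0,0,0,0],[0,0,0,0,0,0,0]]]'

```text
clock: 1.85
tcp_pos: [0.5336, -0.1521, 0.2397]
orientation: [-0.001, 0.604, 0.797, -0.0]
wrist_force: [-0.1, 0.8, -0.1]
finger_gap: 0.0855
grip_force: 0.0
```

```bash
python3 - <<'E'
from h import *
to((.534,-.153,.24)); snap('side','side1')
p,_=snap('top','top1')
z=np.load('pics/side1.npz')['p'];a=cv2.resize(z[170:390,180:400],None,fx=2.5,fy=2.5,interpolation=2)
cv2.imwrite('pics/c2.png',a[...,::-1])
E
```

```text
shift [-0.0009  0.0002 -0.0003] turn [-0.06 -0.08 -0.01]
```

View pics/c2.png

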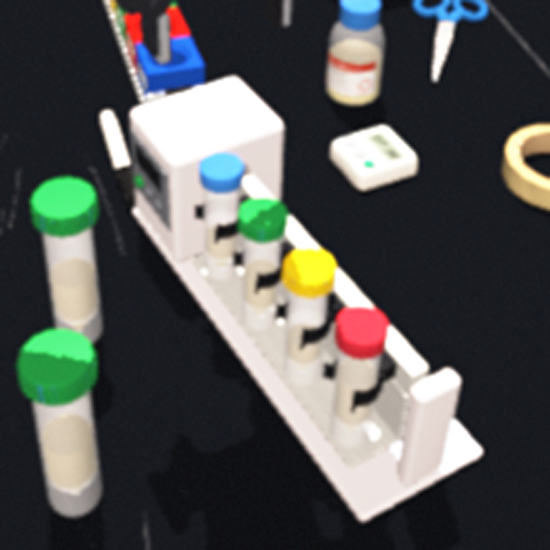

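The crop shows the tubes seated in their clips and the path above the blue cap clear. I'll descend on blue and grip the cap across the pull direction.

Request:
drive_tool --deltas '[[[0,-0.001,0,0.05,0,0,0],[0,-0.001,0,0.1,0,0,0],[0,-0.001,0,0.127,0,0,0],[0,-0.001,0,0.127,0,0,0],[255,-0.001,0,0.127,0,0,0],[255,-0.001,0,0.127,0,0,0],[255,-0.001,0,0.127,0,0,0],[255,-0.001,0,0.127,0,0,0],[255,-0.001,0,0.127,0,0,0],[255,-0.001,0,0.127,0,0,0],[255,-0.001,0,0.127,0,0,0]]]' --newtons 80

```text
clock: 3.32
tcp_pos: [0.5355, -0.1541, 0.115]
orientation: [0.001, 0.604, 0.797, 0.0]
wrist_force: [-0.4, 0.3, 6.2]
finger_gap: 0.0305
grip_force: 78.8
```

```bash
python3 - <<'E'
from h import *
p,d=snap('side','side2')
cv2.imwrite('pics/c3.png',cv2.resize(p[190:310,200:360],None,fx=5,fy=5,interpolation=2)[...,::-1])
print(get_state()['wrist_force'])
E
```

```text
[0.35777908 0.73332795 6.75995685]
```

View pics/c3.png

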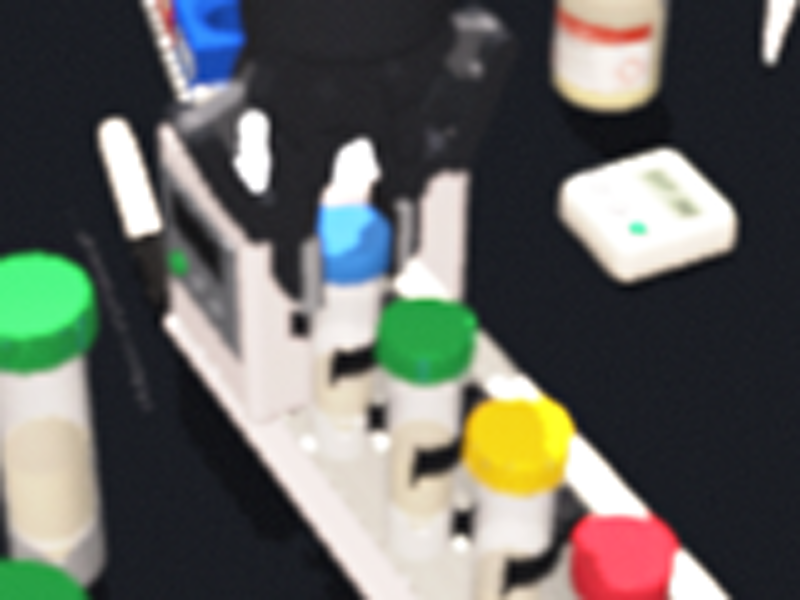

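The pads hold the blue cap squarely and the tube stands upright. I'll pull it out sideways.

Request:
drive_tool --deltas '[[[255,0,-0.004,-0.002,0,0,0],[255,0,-0.008,-0.002,0,0,0],[255,0,-0.012,-0.002,0,0,0],[255,0,-0.016,-0.002,0,0,0],[255,0,-0.022,-0.002,0,0,0],[255,0,-0.03,-0.002,0,0,0],[255,0,-0.04,-0.002,0,0,0],[255,0,-0.05,-0.002,0,0,0],[255,0,-0.05,-0.002,0,0,0]]]' --newtons 80

```text
clock: 4.5
tcp_pos: [0.4853, -0.1672, 0.1153]
orientation: [-0.0, 0.604, 0.797, -0.0]
wrist_force: [1.0, -0.2, 0.2]
finger_gap: 0.0305
grip_force: 80.0
```

```bash
python3 - <<'E'
from h import *
p,d=snap('side','side3')
cv2.imwrite('pics/c4.png',cv2.resize(p[190:310,200:360],None,fx=5,fy=5,interpolation=2)[...,::-1])
s=get_state();print(s['tcp_pos'],s['wrist_force'],s['finger_gap'],s['grip_force'])
E
```

```text
[ 0.48596497 -0.16724354  0.11537319] [0.53789877 0.46647854 0.50590408] 0.03045802093027589 79.96054199473292
```

View pics/c4.png

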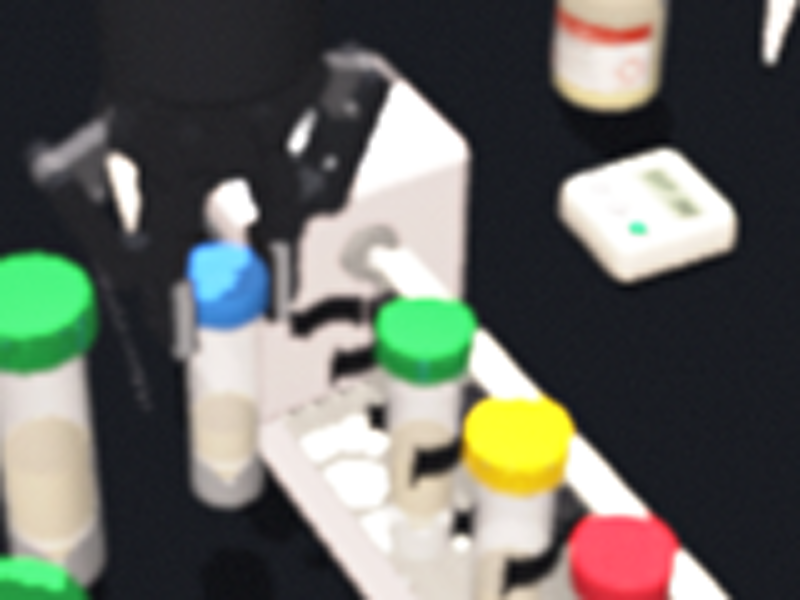

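Blue is out of its clip and upright. I'll lift it and carry it over the motor box to the blue cup.

Request:
drive_tool --deltas '[[[255,0,0,-0.05,0,0,0],[255,0,0,-0.11,0,0,0],[255,0.04,0.025,-0.11,0,0,0],[255,0.09,0.05,-0.11,0,0,0],[255,0.14,0.08,-0.11,0,0,0],[255,0.19,0.105,-0.11,0,0,0],[255,0.24,0.13,-0.11,0,0,0],[255,0.275,0.143,-0.11,0,0,0],[255,0.275,0.143,-0.11,0,0,0],[255,0.275,0.143,-0.07,0,0,0],[255,0.275,0.143,-0.035,0,0,0],[255,0.275,0.143,-0.035,0,0,0]]]'

```text
clock: 6.05
tcp_pos: [0.5473, 0.1352, 0.1477]
orientation: [-0.002, 0.604, 0.797, -0.002]
wrist_force: [-0.4, 0.1, -0.1]
finger_gap: 0.031
grip_force: 80.0
```

```bash
python3 - <<'E'
from h import *
p,d=snap('side','side4')
cv2.imwrite('pics/c5.png',cv2.resize(p[100:220,180:340],None,fx=5,fy=5,interpolation=2)[...,::-1])
s=get_state();print(s['tcp_pos'],s['wrist_force']); to((.5495,.1365,.095))
E
```

```text
[0.54878228 0.1354411  0.14975117] [0.10759209 0.32201587 0.47523096]
shift [0.0008 0.0011 0.0547] turn [-0.15 -0.02 -0.06]
```

View pics/c5.png

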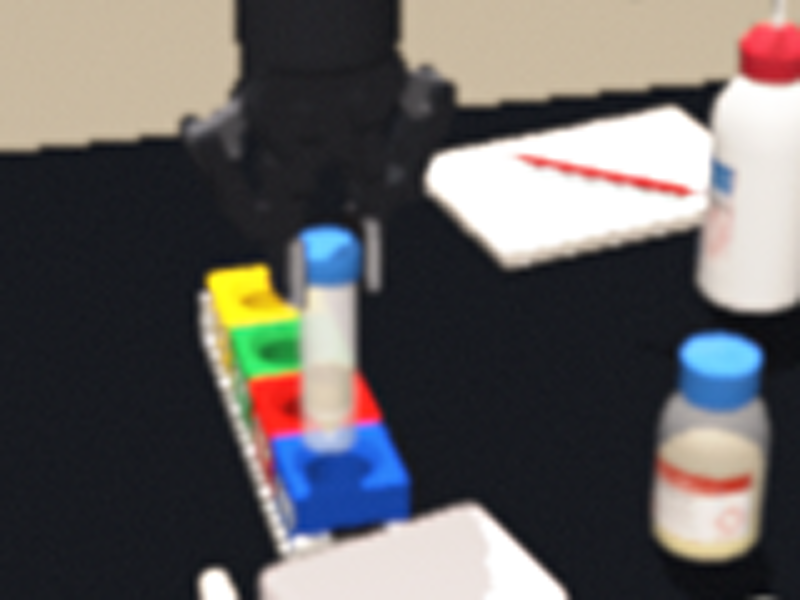

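Blue is upright, directly above its well. I'll lower it slowly.

Request:
drive_tool --deltas '[[[255,0.001,0.001,0.02,0,0,0],[255,0.001,0.001,0.035,0,0,0],[255,0.001,0.001,0.045,0,0,0],[255,0.001,0.001,0.05,0,0,0],[255,0.001,0.001,0.053,0,0,0],[255,0.001,0.001,0.055,0,0,0],[255,0.001,0.001,0.055,0,0,0]]]'

```text
clock: 6.98
tcp_pos: [0.5504, 0.1376, 0.0954]
orientation: [0.0, 0.604, 0.797, 0.0]
wrist_force: [0.2, 0.2, 0.0]
finger_gap: 0.0308
grip_force: 80.0
```

Request:
drive_tool --deltas '[[[255,0,0,0.001,0,0,0],[255,0,0,0.002,0,0,0],[255,0,0,0.003,0,0,0],[255,0,0,0.003,0,0,0]]]'

```text
clock: 7.48
tcp_pos: [0.551, 0.1375, 0.0949]
orientation: [0.001, 0.604, 0.797, 0.001]
wrist_force: [-4.4, -0.5, 14.6]
finger_gap: 0.0307
grip_force: 81.3
```

It is seated on the floor. I'll ease off, release and rise.

Request:
drive_tool --deltas '[[[255,0,0,-0.002,0,0,0],[255,0,0,-0.002,0,0,0],[120,0,0,-0.002,0,0,0],[0,0,0,-0.002,0,0,0],[0,0,0,-0.002,0,0,0],[0,0,0,-0.002,0,0,0],[0,0,0,-0.03,0,0,0],[0,0,0,-0.08,0,0,0],[0,0,0,-0.13,0,0,0],[0,0,0,-0.13,0,0,0]]]'

```text
clock: 8.72
tcp_pos: [0.5529, 0.1379, 0.227]
orientation: [0.003, 0.604, 0.797, 0.003]
wrist_force: [0.8, -0.3, -0.8]
finger_gap: 0.0853
grip_force: 0.0
```

```bash
python3 - <<'E'
from h import *
to((*TUBE['G'],.23)); p,d=snap('side','side5'); snap('top','top5')
cv2.imwrite('pics/c6.png',cv2.resize(p[100:220,180:340],None,fx=4,fy=4,interpolation=2)[...,::-1])
E
```

```text
shift [-0.335  -0.0974 -0.0034] turn [0.5  0.08 0.  ]
```

View pics/c6.png

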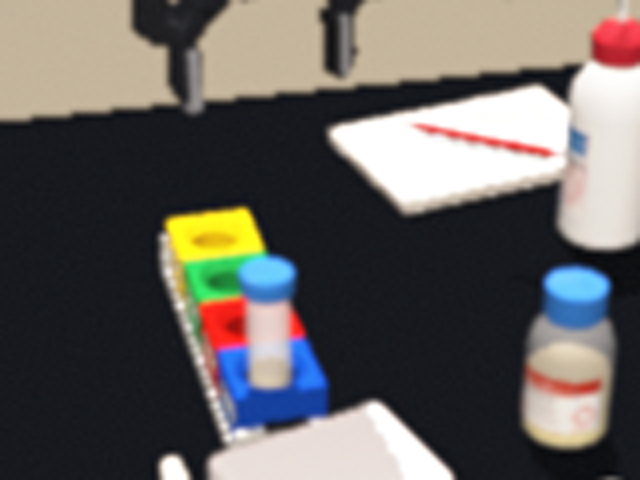

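Blue stands in its cup. Next is green.

Request:
drive_tool --deltas '[[[0,-0.335,-0.097,-0.005,0.5,0,0],[0,-0.335,-0.097,-0.005,0.5,0,0],[0,-0.335,-0.097,-0.005,0.5,0,0],[0,-0.335,-0.097,-0.005,0.5,0,0],[0,-0.335,-0.097,-0.005,0.5,0,0],[0,-0.335,-0.097,-0.005,0.5,0,0],[0,-0.335,-0.097,-0.005,0.5,0,0],[0,-0.335,-0.097,-0.005,0.5,0,0],[0,-0.335,-0.097,-0.005,0.5,0,0]]]'

```text
clock: 9.95
tcp_pos: [0.5473, -0.2097, 0.2267]
orientation: [-0.003, 0.603, 0.798, -0.003]
wrist_force: [-0.3, -0.1, -0.0]
finger_gap: 0.0857
grip_force: 0.0
```

```bash
python3 - <<'E'
from h import *
to((*TUBE['G'],.115))
E
```

```text
shift [-0.0021  0.0031  0.1117] turn [-0.54 -0.06  0.1 ]
```

Request:
drive_tool --deltas '[[[0,-0.002,0.003,0.04,-0.5,0,0],[0,-0.002,0.003,0.08,-0.5,0,0],[0,-0.002,0.003,0.112,-0.5,0,0],[0,-0.002,0.003,0.112,-0.5,0,0],[255,-0.002,0.003,0.112,-0.5,0,0],[255,-0.002,0.003,0.112,-0.5,0,0],[255,-0.002,0.003,0.112,-0.5,0,0],[255,-0.002,0.003,0.112,-0.5,0,0],[255,-0.002,0.003,0.112,-0.5,0,0],[255,-0.002,0.003,0.112,-0.5,0,0],[255,-0.002,0.003,0.112,-0.5,0,0]]]' --newtons 80

```text
clock: 11.32
tcp_pos: [0.5511, -0.2132, 0.1171]
orientation: [0.002, 0.604, 0.797, 0.0]
wrist_force: [-0.5, 1.4, 5.5]
finger_gap: 0.0305
grip_force: 78.6
```

Request:
drive_tool --deltas '[[[255,0,-0.004,-0.002,0,0,0],[255,0,-0.008,-0.002,0,0,0],[255,0,-0.012,-0.002,0,0,0],[255,0,-0.016,-0.002,0,0,0],[255,0,-0.022,-0.002,0,0,0],[255,0,-0.03,-0.002,0,0,0],[255,0,-0.04,-0.002,0,0,0],[255,0,-0.05,-0.002,0,0,0],[255,0,-0.05,-0.002,0,0,0],[255,0,-0.05,-0.002,0,0,0]]]'

```text
clock: 12.58
tcp_pos: [0.502, -0.2262, 0.1173]
orientation: [0.0, 0.604, 0.797, 0.0]
wrist_force: [-0.7, -0.0, -0.1]
finger_gap: 0.0304
grip_force: 79.9
```

```bash
python3 - <<'E'
from h import *
s=get_state();print(s['tcp_pos']); to((*CUP['G'],.097)); p,d=snap('side','side6')
z=cv2.resize(p[190:310,200:360],None,fx=3,fy=3,interpolation=2)
cv2.imwrite('pics/c7.png',z[...,::-1])
E
```

```text
[ 0.50195722 -0.22618379  0.1173499 ]
shift [0.4543 0.1731 0.0204] turn [ 0.02  0.01 -0.02]
```

View pics/c7.png

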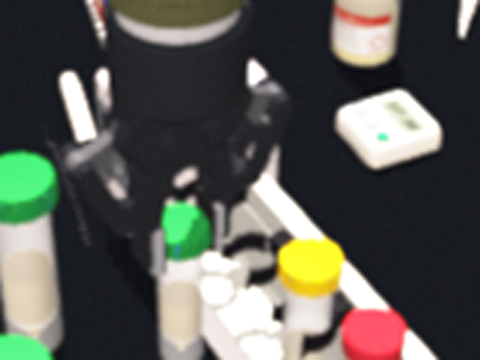

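Green is out and upright. I'll carry it over.

Request:
drive_tool --deltas '[[[255,0,0,-0.06,0,0,0],[255,0,0,-0.12,0,0,0],[255,0.045,0.017,-0.12,0,0,0],[255,0.1,0.038,-0.12,0,0,0],[255,0.155,0.06,-0.12,0,0,0],[255,0.21,0.08,-0.12,0,0,0],[255,0.265,0.1,-0.12,0,0,0],[255,0.32,0.12,-0.12,0,0,0],[255,0.37,0.14,-0.12,0,0,0],[255,0.42,0.16,-0.12,0,0,0],[255,0.454,0.173,-0.12,0,0,0],[255,0.454,0.173,-0.12,0,0,0]]]'

```text
clock: 14.12
tcp_pos: [0.5454, 0.2607, 0.2367]
orientation: [-0.0, 0.602, 0.798, 0.0]
wrist_force: [-0.8, 0.2, -0.8]
finger_gap: 0.0304
grip_force: 79.9
```

Request:
drive_tool --deltas '[[[255,0,0,0,0,0,0],[255,0,0,0.05,0,0,0],[255,0,0,0.08,0,0,0],[255,0,0,0.08,0,0,0],[255,0,0,0.08,0,0,0]]]'

```text
clock: 14.75
tcp_pos: [0.5465, 0.2571, 0.1588]
orientation: [0.001, 0.604, 0.797, 0.001]
wrist_force: [0.5, 0.1, 0.5]
finger_gap: 0.0306
grip_force: 79.9
```

```bash
python3 - <<'E'
from h import *
s=get_state();print(s['tcp_pos']); to((*CUP['G'],.097))
E
```

```text
[0.54646637 0.25713375 0.1587953 ]
shift [ 0.001  -0.0005  0.0618] turn [ 0.1  -0.   -0.08]
```

Request:
drive_tool --deltas '[[[255,0.001,-0.001,0.025,0,0,0],[255,0.001,-0.001,0.045,0,0,0],[255,0.001,-0.001,0.055,0,0,0],[255,0.001,-0.001,0.059,0,0,0],[255,0.001,-0.001,0.061,0,0,0],[255,0.001,-0.001,0.063,0,0,0],[255,0.001,-0.001,0.063,0,0,0],[255,0.001,-0.001,0.063,0,0,0]]]'

```text
clock: 15.75
tcp_pos: [0.5455, 0.2586, 0.0971]
orientation: [0.001, 0.604, 0.797, 0.001]
wrist_force: [-2.2, -2.9, 11.0]
finger_gap: 0.0306
grip_force: 81.0
```

Request:
drive_tool --deltas '[[[255,0,0,-0.001,0,0,0],[255,0,0,-0.001,0,0,0],[120,0,0,-0.001,0,0,0],[0,0,0,-0.001,0,0,0],[0,0,0,-0.001,0,0,0],[0,0,0,-0.001,0,0,0],[0,0,0,-0.03,0,0,0],[0,0,0,-0.08,0,0,0],[0,0,0,-0.13,0,0,0],[0,0,0,-0.13,0,0,0],[0,0,0,-0.13,0,0,0]]]'

```text
clock: 17.12
tcp_pos: [0.5442, 0.2585, 0.2239]
orientation: [-0.0, 0.604, 0.797, 0.0]
wrist_force: [-0.3, 0.3, -1.0]
finger_gap: 0.0853
grip_force: 0.0
```

```bash
python3 - <<'E'
from h import *
to((*TUBE['Y'],.23)); p,d=snap('top','top7'); P=cloud('top',d); q,e=snap('side','side7')
for n,u,v in(('yellow',387,206),('red',412,200)): print(n,*capc(P,p,u,v,.12,.2))
a=cv2.resize(p[150:260,110:430],None,fx=2,fy=2,interpolation=2); b=cv2.resize(q[110:260,180:340],None,fx=2.5,fy=2.5,interpolation=2)
W=np.zeros((600,640,3),np.uint8); W[:220]=a; W[222:222+375,:400]=b
cv2.imwrite('pics/c8.png',W[...,::-1])
E
```

```text
shift [-0.5129 -0.121  -0.0061] turn [-0.   -0.01  0.  ]
yellow 191 0.1405 [ 0.5664 -0.2662] 0.0183 [ 0.5666 -0.2652] [0.032 0.031 0.01 ]
red 185 0.1401 [ 0.583  -0.3232] 0.0171 [ 0.5831 -0.3235] [0.03  0.032 0.012]
```

View pics/c8.png

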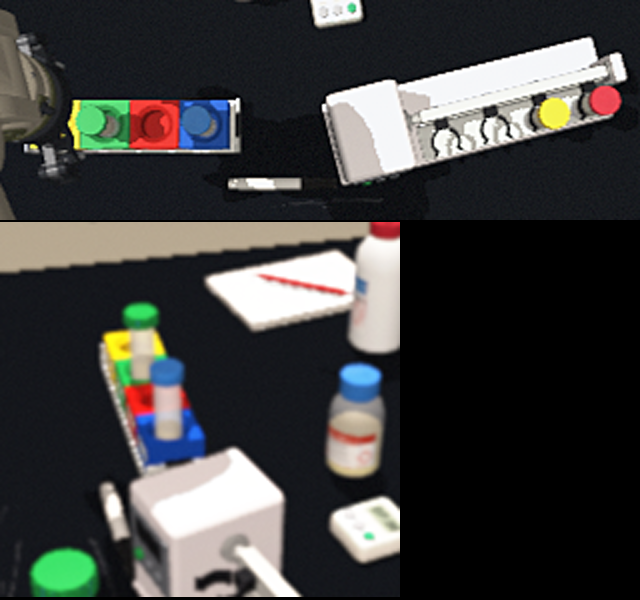

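Blue and green both stand in their cups. Yellow next.

Request:
drive_tool --deltas '[[[0,-0.513,-0.121,-0.006,0,0,0],[0,-0.513,-0.121,-0.006,0,0,0],[0,-0.513,-0.121,-0.006,0,0,0],[0,-0.513,-0.121,-0.006,0,0,0],[0,-0.513,-0.121,-0.006,0,0,0],[0,-0.513,-0.121,-0.006,0,0,0],[0,-0.513,-0.121,-0.006,0,0,0],[0,-0.513,-0.121,-0.006,0,0,0],[0,-0.513,-0.121,-0.006,0,0,0],[0,-0.513,-0.121,-0.006,0,0,0],[0,-0.513,-0.121,-0.006,0,0,0],[0,-0.513,-0.121,-0.006,0,0,0]]]'

```text
clock: 18.73
tcp_pos: [0.5666, -0.2666, 0.23]
orientation: [-0.0, 0.603, 0.798, 0.0]
wrist_force: [0.1, 0.6, -0.6]
finger_gap: 0.0852
grip_force: 0.0
```

```bash
python3 - <<'E'
from h import *
to((*TUBE['Y'],.115))
E
```

```text
shift [-0.0015 -0.0005  0.115 ] turn [-0.02 -0.05  0.1 ]
```

Request:
drive_tool --deltas '[[[0,-0.001,0,0.04,0,0,0],[0,-0.001,0,0.08,0,0,0],[0,-0.001,0,0.116,0,0,0],[0,-0.001,0,0.116,0,0,0],[255,-0.001,0,0.116,0,0,0],[255,-0.001,0,0.116,0,0,0],[255,-0.001,0,0.116,0,0,0],[255,-0.001,0,0.116,0,0,0],[255,-0.001,0,0.116,0,0,0],[255,-0.001,0,0.116,0,0,0],[255,-0.001,0,0.116,0,0,0]]]' --newtons 80

```text
clock: 20.1
tcp_pos: [0.568, -0.2698, 0.1163]
orientation: [0.002, 0.604, 0.797, 0.0]
wrist_force: [0.7, 1.0, 5.2]
finger_gap: 0.0304
grip_force: 78.7
```

Request:
drive_tool --deltas '[[[255,0,-0.004,-0.002,0,0,0],[255,0,-0.008,-0.002,0,0,0],[255,0,-0.012,-0.002,0,0,0],[255,0,-0.016,-0.002,0,0,0],[255,0,-0.022,-0.002,0,0,0],[255,0,-0.03,-0.002,0,0,0],[255,0,-0.04,-0.002,0,0,0],[255,0,-0.05,-0.002,0,0,0],[255,0,-0.05,-0.002,0,0,0],[255,0,-0.05,-0.002,0,0,0]]]'

```text
clock: 21.35
tcp_pos: [0.5188, -0.2827, 0.1163]
orientation: [0.0, 0.604, 0.797, 0.0]
wrist_force: [0.0, -0.7, -0.9]
finger_gap: 0.0302
grip_force: 80.1
```

```bash
python3 - <<'E'
from h import *
s=get_state();print(s['tcp_pos']); to((*CUP['Y'],.097)); p,d=snap('side','side8')
z=cv2.resize(p[190:350,180:380],None,fx=3,fy=3,interpolation=2)
cv2.imwrite('pics/c9.png',z[...,::-1])
E
```

```text
[ 0.51881493 -0.28271058  0.11631162]
shift [0.5715 0.1866 0.0193] turn [ 0.02  0.   -0.02]
```

View pics/c9.png

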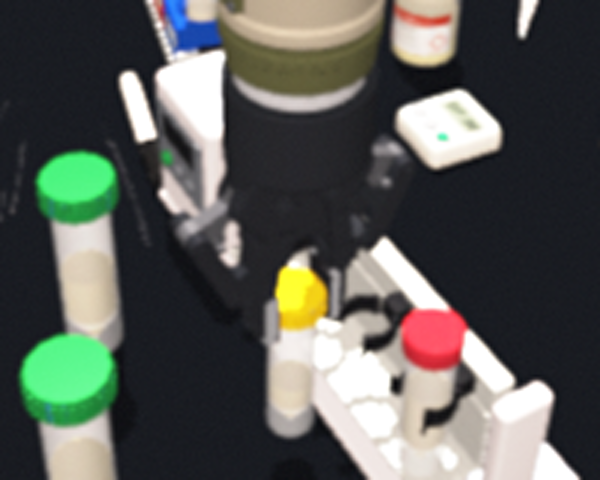

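Yellow is out and upright. I'll carry it over the box and the placed tubes.

Request:
drive_tool --deltas '[[[255,0,0,-0.06,0,0,0],[255,0,0,-0.12,0,0,0],[255,0.05,0.016,-0.12,0,0,0],[255,0.105,0.034,-0.12,0,0,0],[255,0.16,0.052,-0.12,0,0,0],[255,0.215,0.07,-0.12,0,0,0],[255,0.27,0.088,-0.12,0,0,0],[255,0.325,0.106,-0.12,0,0,0],[255,0.38,0.124,-0.12,0,0,0],[255,0.435,0.142,-0.12,0,0,0],[255,0.49,0.16,-0.12,0,0,0],[255,0.54,0.176,-0.12,0,0,0]]]'

```text
clock: 22.9
tcp_pos: [0.5421, 0.2874, 0.2363]
orientation: [0.0, 0.603, 0.797, 0.0]
wrist_force: [0.0, -0.5, 0.3]
finger_gap: 0.0303
grip_force: 80.1
```

Request:
drive_tool --deltas '[[[255,0.031,0.011,0,0,0,0],[255,0.031,0.011,0,0,0,0],[255,0.031,0.011,0.05,0,0,0],[255,0.031,0.011,0.08,0,0,0],[255,0.031,0.011,0.08,0,0,0],[255,0.031,0.011,0.08,0,0,0]]]'

```text
clock: 23.65
tcp_pos: [0.5451, 0.3174, 0.1578]
orientation: [0.0, 0.604, 0.797, 0.001]
wrist_force: [-0.3, -0.1, 0.0]
finger_gap: 0.0304
grip_force: 80.1
```

```bash
python3 - <<'E'
from h import *
s=get_state();print(s['tcp_pos']); to((*CUP['Y'],.096))
E
```

```text
[0.54514721 0.31741724 0.15775606]
shift [ 0.0009 -0.0011  0.0618] turn [ 0.1  -0.01 -0.04]
```

Request:
drive_tool --deltas '[[[255,0.001,-0.001,0.025,0,0,0],[255,0.001,-0.001,0.045,0,0,0],[255,0.001,-0.001,0.055,0,0,0],[255,0.001,-0.001,0.059,0,0,0],[255,0.001,-0.001,0.061,0,0,0],[255,0.001,-0.001,0.063,0,0,0],[255,0.001,-0.001,0.063,0,0,0],[255,0.001,-0.001,0.063,0,0,0]]]'

```text
clock: 24.65
tcp_pos: [0.544, 0.3188, 0.0962]
orientation: [0.001, 0.604, 0.797, 0.001]
wrist_force: [-3.0, -1.2, 9.1]
finger_gap: 0.0303
grip_force: 81.1
```

Yellow is on its floor. I'll release it and rise.

Request:
drive_tool --deltas '[[[255,0,0,-0.001,0,0,0],[255,0,0,-0.001,0,0,0],[120,0,0,-0.001,0,0,0],[0,0,0,-0.001,0,0,0],[0,0,0,-0.001,0,0,0],[0,0,0,-0.001,0,0,0],[0,0,0,-0.03,0,0,0],[0,0,0,-0.08,0,0,0],[0,0,0,-0.13,0,0,0],[0,0,0,-0.13,0,0,0],[0,0,0,-0.13,0,0,0]]]'

```text
clock: 26.02
tcp_pos: [0.543, 0.3184, 0.2229]
orientation: [-0.0, 0.604, 0.797, -0.0]
wrist_force: [-1.1, 0.1, 0.0]
finger_gap: 0.0851
grip_force: 0.0
```

```bash
python3 - <<'E'
from h import *
to((*TUBE['R'],.23))
E
```

```text
shift [-0.6304 -0.1367 -0.0071] turn [-0.01 -0.   -0.  ]
```

Request:
drive_tool --deltas '[[[0,-0.63,-0.137,-0.007,0,0,0],[0,-0.63,-0.137,-0.007,0,0,0],[0,-0.63,-0.137,-0.007,0,0,0],[0,-0.63,-0.137,-0.007,0,0,0],[0,-0.63,-0.137,-0.007,0,0,0],[0,-0.63,-0.137,-0.007,0,0,0],[0,-0.63,-0.137,-0.007,0,0,0],[0,-0.63,-0.137,-0.007,0,0,0],[0,-0.63,-0.137,-0.007,0,0,0],[0,-0.63,-0.137,-0.007,0,0,0],[0,-0.63,-0.137,-0.007,0,0,0],[0,-0.63,-0.137,-0.007,0,0,0]]]'

```text
clock: 27.52
tcp_pos: [0.5808, -0.3258, 0.2279]
orientation: [-0.002, 0.605, 0.796, 0.0]
wrist_force: [-0.2, -0.1, -0.6]
finger_gap: 0.0851
grip_force: 0.0
```

Request:
drive_tool --deltas '[[[0,0,0,0,0,0,0],[0,0,0,0,0,0,0]]]'

```text
clock: 27.78
tcp_pos: [0.5819, -0.3231, 0.2305]
orientation: [-0.0, 0.603, 0.798, 0.0]
wrist_force: [0.8, 0.9, 0.2]
finger_gap: 0.0853
grip_force: 0.0
```

```bash
python3 - <<'E'
from h import *
to((*TUBE['R'],.115)); p,d=snap('side','side9')
z=cv2.resize(p[100:350,180:400],None,fx=2.4,fy=2.4,interpolation=2)
cv2.imwrite('pics/c10.png',z[...,::-1])
E
```

```text
shift [-0.0024 -0.0006  0.1155] turn [ 0.   -0.03  0.14]
```

View pics/c10.png

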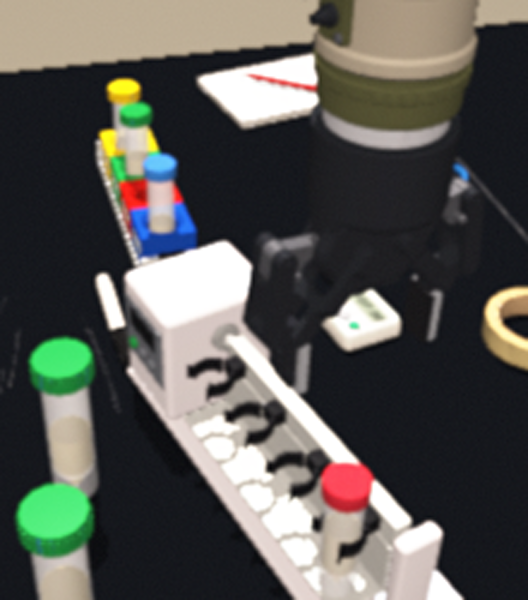

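Three tubes stand in their cups, and the gripper is above red. I'll descend, grip and pull.

Request:
drive_tool --deltas '[[[0,-0.001,0,0.04,0,0,0],[0,-0.001,0,0.08,0,0,0],[0,-0.001,0,0.116,0,0,0],[0,-0.001,0,0.116,0,0,0],[255,-0.001,0,0.116,0,0,0],[255,-0.001,0,0.116,0,0,0],[255,-0.001,0,0.116,0,0,0],[255,-0.001,0,0.116,0,0,0],[255,-0.001,0,0.116,0,0,0],[255,-0.001,0,0.116,0,0,0],[255,-0.001,0,0.116,0,0,0]]]' --newtons 80

```text
clock: 29.2
tcp_pos: [0.5831, -0.327, 0.1164]
orientation: [0.002, 0.604, 0.797, 0.0]
wrist_force: [0.8, -0.2, 5.8]
finger_gap: 0.0303
grip_force: 79.3
```

Request:
drive_tool --deltas '[[[255,0,-0.004,-0.002,0,0,0],[255,0,-0.008,-0.002,0,0,0],[255,0,-0.012,-0.002,0,0,0],[255,0,-0.016,-0.002,0,0,0],[255,0,-0.022,-0.002,0,0,0],[255,0,-0.03,-0.002,0,0,0],[255,0,-0.04,-0.002,0,0,0],[255,0,-0.05,-0.002,0,0,0],[255,0,-0.05,-0.002,0,0,0],[255,0,-0.05,-0.002,0,0,0]]]'

```text
clock: 30.45
tcp_pos: [0.5338, -0.3398, 0.1163]
orientation: [0.0, 0.604, 0.797, 0.0]
wrist_force: [1.7, -0.7, 0.5]
finger_gap: 0.0307
grip_force: 80.1
```

```bash
python3 - <<'E'
from h import *
s=get_state();print(s['tcp_pos']); to((*CUP['R'],.097)); p,d=snap('side','side10')
z=cv2.resize(p[190:370,180:400],None,fx=2.5,fy=2.5,interpolation=2)
cv2.imwrite('pics/c11.png',z[...,::-1])
E
```

```text
[ 0.53380645 -0.3397832   0.11630967]
shift [0.514  0.1588 0.0193] turn [ 0.02  0.   -0.02]
```

View pics/c11.png

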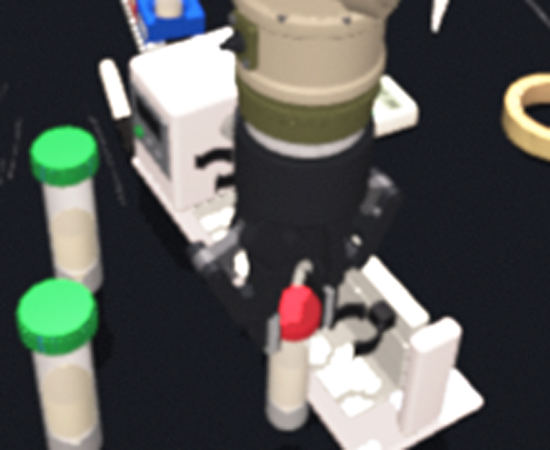

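Red is out and upright. I'll carry it to the red cup.

Request:
drive_tool --deltas '[[[255,0,0,-0.06,0,0,0],[255,0,0,-0.12,0,0,0],[255,0.05,0.016,-0.12,0,0,0],[255,0.105,0.033,-0.12,0,0,0],[255,0.16,0.05,-0.12,0,0,0],[255,0.215,0.067,-0.12,0,0,0],[255,0.27,0.084,-0.12,0,0,0],[255,0.325,0.101,-0.12,0,0,0],[255,0.38,0.118,-0.12,0,0,0],[255,0.435,0.135,-0.12,0,0,0],[255,0.485,0.15,-0.12,0,0,0],[255,0.514,0.158,-0.12,0,0,0]]]'

```text
clock: 32.0
tcp_pos: [0.5466, 0.2009, 0.2363]
orientation: [0.0, 0.603, 0.798, 0.0]
wrist_force: [0.1, -1.0, 0.4]
finger_gap: 0.0304
grip_force: 80.1
```

Request:
drive_tool --deltas '[[[255,0,0,0,0,0,0],[255,0,0,0,0,0,0],[255,0,0,0.05,0,0,0],[255,0,0,0.08,0,0,0],[255,0,0,0.08,0,0,0],[255,0,0,0.08,0,0,0]]]'

```text
clock: 32.75
tcp_pos: [0.5478, 0.1972, 0.1577]
orientation: [0.001, 0.604, 0.797, 0.001]
wrist_force: [0.0, 0.6, 0.1]
finger_gap: 0.0304
grip_force: 80.1
```

```bash
python3 - <<'E'
from h import *
s=get_state();print(s['tcp_pos']); to((*CUP['R'],.096))
E
```

```text
[0.54779448 0.19721918 0.15769094]
shift [0.0008 0.0001 0.0617] turn [ 0.1   0.01 -0.08]
```

Request:
drive_tool --deltas '[[[255,0.001,0,0.025,0,0,0],[255,0.001,0,0.045,0,0,0],[255,0.001,0,0.055,0,0,0],[255,0.001,0,0.059,0,0,0],[255,0.001,0,0.061,0,0,0],[255,0.001,0,0.063,0,0,0],[255,0.001,0,0.063,0,0,0],[255,0.001,0,0.063,0,0,0]]]'

```text
clock: 33.75
tcp_pos: [0.5477, 0.1991, 0.0963]
orientation: [0.001, 0.604, 0.797, 0.001]
wrist_force: [-2.7, -0.8, 11.2]
finger_gap: 0.0303
grip_force: 81.6
```

Red is on its floor. I'll release it, rise and move clear.

Request:
drive_tool --deltas '[[[255,0,0,-0.001,0,0,0],[255,0,0,-0.001,0,0,0],[120,0,0,-0.001,0,0,0],[0,0,0,-0.001,0,0,0],[0,0,0,-0.001,0,0,0],[0,0,0,-0.001,0,0,0],[0,0,0,-0.03,0,0,0],[0,0,0,-0.08,0,0,0],[0,0,0,-0.13,0,0,0],[0,0,0,-0.15,0,0,0],[0,0,-0.05,-0.15,0,0,0],[0,0,-0.1,-0.15,0,0,0]]]'

```text
clock: 35.25
tcp_pos: [0.4497, 0.1716, 0.2432]
orientation: [0.0, 0.604, 0.797, 0.0]
wrist_force: [0.4, -0.3, 0.9]
finger_gap: 0.0852
grip_force: 0.0
```

Request:
drive_tool --deltas '[[[0,0,-0.04,0,0,0,0],[0,0,-0.04,0,0,0,0],[0,0,-0.04,0,0,0,0],[0,0,-0.04,0,0,0,0]]]'

```text
clock: 35.75
tcp_pos: [0.4129, 0.1612, 0.2433]
orientation: [0.0, 0.604, 0.797, 0.0]
wrist_force: [0.9, -0.4, -0.2]
finger_gap: 0.0852
grip_force: 0.0
```

```bash
python3 - <<'E'
from h import *
p,d=snap('top','top11'); q,e=snap('side','side11')
a=cv2.resize(p[170:300,110:430],None,fx=2,fy=2,interpolation=2); b=cv2.resize(q[110:260,180:340],None,fx=2.1,fy=2.1,interpolation=2)
W=np.zeros((600,640,3),np.uint8); W[:260]=a; W[262:262+b.shape[0],:b.shape[1]]=b
cv2.imwrite('pics/c12.png',W[...,::-1])
Q=cloud('side',e); k=(Q[...,0]>.5)&(Q[...,0]<.6)&(Q[...,1]>.1)&(Q[...,1]<.35)&(Q[...,2]>.1)&(Q[...,2]<.16)
for n,y in(('B',.137),('R',.198),('G',.258),('Y',.318)):
    m=Q[k&(abs(Q[...,1]-y)<.028)]; print(n,len(m),np.round(m.mean(0),4),m[:,2].max())
E
```

```text
B 164 [0.5479 0.1303 0.1164] 0.12422181169746194
R 138 [0.5455 0.191  0.1169] 0.12431602503725303
G 132 [0.5432 0.2508 0.1177] 0.12508314824759315
Y 116 [0.541  0.3108 0.1179] 0.1250521707887151
```

View pics/c12.png

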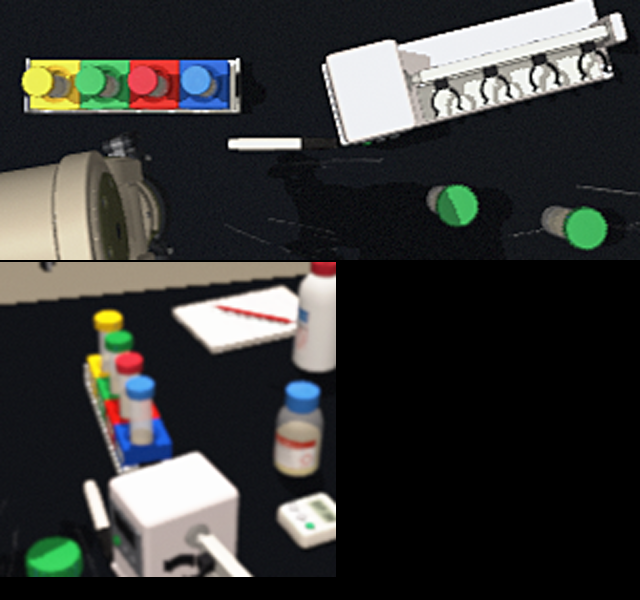

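All four tubes stand in the cups matching their caps, with their tops about 122 mm up. The rotator is empty, the bystanders are where they were, and the gripper is clear.

```bash
python3 -c "from workcell import hand_in; print(hand_in())"
```

```text
the job is handed in; nothing more can be done
None
```

All four tubes stand upright in the cups matching their cap colours, the bottle, timer and marker were not moved, and the job is handed in at about 36 s on the robot's clock.

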